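# Assemble the keyed tiers of a drying stand

## Robot

A 7-joint arm with a two-finger parallel gripper is mounted at the origin on the work surface. World frame = base frame: x ahead of the robot, y to its left, z up, the work surface at z = 0. Lengths are in m, angles in rad, forces in N, time in s.
With the tool pointing down it reaches from about 0.425 to 1.025 m from the base axis. Payload 9.4 kg.
Tool frame: the origin (TCP) lies at the very end of the fingers, on their centre line; the grasp point (between the pads) lies 19 mm behind it; z points along the fingers, x is the direction in which the jaws open and shut, and the axes are right-handed (so a half turn about z gives the same grasp; the last joint's range is limited). The gripper opens to 93 mm and grips with 3 to 60 N. Pads are 15 mm wide; open, the fingers measure 128 mm over their backs; the gripper's body (75 mm by 188 mm) begins 65 mm behind the grasp point.
Start: joints at [-1.416, 0.599, -0.003, 1.599, 0.002, 0.943, -0.08], TCP at [0.167, 0.706, 0.219] pointing down, gripper open.
Joint ranges: [-2.57, 2.57], [-0.35, 1.97], [-1.29, 1.29], [0.11, 2.56], [-1.05, 4.19], [0.11, 1.86], [-2.63, 2.63]. Speed limits (rad/s): [2.22, 2.22, 3.01, 3.01, 3.14, 3.14, 3.14].

## Interface

Orientations are given as [roll, pitch, yaw] about the fixed x, y, z axes, in that order (R = Rz(yaw) Ry(pitch) Rx(roll)).
In Python, from plant import sensors, get_image, workorder gives the robot as it stands.
- The arm moves only by the tool step_arm, never from a script. Its argument "deltas" is a list of rows, each a list of 3 entries, a list of its own where there are three numbers: the gripper's target within -1 to 1 (shut at 1, half-way at 0, fully open at -1), then the shift along the tool's x, y, z as a fraction of full scale, then the turn about the tool's z as a fraction of full scale. A call has exactly 5 rows; each row shifts and turns the pose as measured when the row begins, along the tool's axes as they then stand; what a row does not reach is not made up. Full scale, the value 1, is 100 cm for a shift and 2 pi rad for a turn. A row lasts 1/12 s, in which the tool goes at most 41.7 mm and 7.16 degrees, less where a joint would pass 70% of its speed; a pose out of reach is approached as far as the arm can. A call with a number of a shift or a turn outside -1 to 1 is refused whole. A call with a gripper value outside its range is refused whole. The fingers move at their own pace and stop on an object; "squeeze" is the grip in N (left out, the last holds). Time passes only in rows, so rows that do not move let the fingers close, or fill a call up. It gives the time, the measured TCP pose, the force and the opening at its end, in the units of the state.
- sensors.read_state(): the state, without advancing time (a new reading comes with each control period).
- get_image(name): name is "side" or "top" or "wrist"; returns a dict with "color" (400x640x3 uint8, red, green, blue), "K" (3x3 intrinsics, pixels), "world_to_cam" (4x4, takes a point from world to camera coordinates); the wrist camera has in their place "hand_eye" (4x4, takes a point from camera to tool coordinates, whose origin is the TCP and whose axes are the tool frame's). Camera axes: x right, y down, z forward; pixel columns grow to the right and rows downward; lengths in m; the calibration is good to about 2 mm. A picture is of the moment at which its call begins: read the wrist's pose just before it. There is no depth.
- workorder.close_job(): hands the job in, once; it reports no verdict.
The state is a dict: "t": time; "joint_positions": joint angles; "joint_vel": joint speeds; "joint_efforts": joint torques, N m; "ee_pos": TCP position; "tcp_rot": TCP orientation; "contact_force": force on the tool from outside, world axes, zero at the start; "wrist_torque": the same for the moment, N m; "width": finger opening in m.
Only numpy, scipy, OpenCV 4.12 (cv2) and the standard library are available. Lean on these libraries where they do the work, as an engineer would, in place of code of your own. Each camera call takes 0.05 s, during which the arm holds its last target. There are 200 camera calls.

## Task

Put the small drying stand together: fit the wide white tier on the stand's D-shaped post, then the narrow tier on top of it, hubs up. Turn each tier until the flat in its bore meets the flat of the post, lower it (do not let it fall from above the post) until it sits fully down and level, and let go. Leave the vase, the jar and the little house alone.

Things in the scene. Friction and masses are not known exactly. Their poses are not given: they have to be found in the camera images.
- stand: Stand, fixed: dark wooden base disc 170 mm across, 15 thick, one straight edge 60 mm from centre; central upright metal D post 68 mm tall above the base (top 83 mm above table), 36 mm diameter, flat 10 mm from its axis, top 8 mm tapered. Origin: centre of the base's underside, on the table; z up; +x to the post's flat and the straight edge. It may be in the middle or at either side.
- wide_tier: Wide white-laminated wooden tier, 200 g, loose, flat on the table: disc 160 mm across, 10 thick, one straight edge 55 mm from centre; on it a centred square hub 56x56 mm, 35 tall, sides along x and y (grip there). D bore through both: 39 mm diameter, flat 11.5 mm from centre, 1.5 mm clearance. Origin: centre of underside; z up; +x to the bore's flat and the straight edge. Seated: underside 15 mm above table.
- narrow_tier: Narrow white-laminated wooden tier, 140 g, loose, flat on the table: disc 110 mm across, 10 thick, one straight edge 40 mm from centre; on it a centred square hub 56x56 mm, 35 tall, sides along x and y (grip there). D bore through both: 39 mm diameter, flat 11.5 mm from centre, 1.5 mm clearance. Origin: centre of underside; z up; +x to the bore's flat and the straight edge. Seated: underside 60 mm above table.
- vase: A bystander: terracotta vase 92 mm tall, 72 mm across; origin at the centre of its underside.
- jar: A bystander: white glaze jar with a metal lid, 75 mm tall, 64 mm across; origin at the centre of its underside.
- house: A bystander: little clay house 70 x 60 mm, 74 mm tall, with a terracotta roof; origin at the centre of its underside.
Things that resemble listed ones, but are neither listed nor needed, are in the scene too. Leave any blue or turquoise look-alike of the wide_tier alone.

How it is judged:
On the way, in this order (a step that is already met when the one before it is completed fails the run):
1. the wide tier sits fully down on the stand's base, keyed on the post (z of wide_tier in the frame of stand between 0.01 and 0.0185 m and horizontal distance between wide_tier and stand below 0.005 m and angle between the x axis of wide_tier and the x axis of stand, either way round below 0.2 rad and angle between wide_tier's own z axis and vertical below 0.05 rad), for 0.2 s.
2. the narrow tier sits fully down on the wide tier's hub, keyed on the post (all of step 1 and z of narrow_tier in the frame of stand between 0.055 and 0.0635 m and horizontal distance between narrow_tier and stand below 0.005 m and angle between the x axis of narrow_tier and the x axis of stand, either way round below 0.2 rad and angle between narrow_tier's own z axis and vertical below 0.05 rad), for 0.2 s.
At the end, for the whole second after the job is handed in: Both tiers are on the post, hubs up: the wide one's underside 15 mm above the stand's underside (10 to 18.5), the narrow one's 60 mm (55 to 63.5); each within 5 mm of the post's axis, its flat within 0.2 rad of the post's flat, tilted less than 0.05 rad, at rest (under 0.05 m/s and 0.05 rad/s) (all of step 2 and linear speed of each of wide_tier, narrow_tier below 0.05 m/s and angular speed of each of wide_tier, narrow_tier below 0.05 rad/s); the robot touches nothing.
It fails at once if the wide tier is let fall from above the post (ungripped, faster than 0.35 m/s, underside over 85 mm up) (height (world z) of wide_tier above 0.085 m and contact force between wide_tier and the fingers below 0.05 N and linear speed of wide_tier above 0.35 m/s).
It fails at once if the narrow tier is let fall from above the post (ungripped, faster than 0.35 m/s, underside over 85 mm up) (height (world z) of narrow_tier above 0.085 m and contact force between narrow_tier and the fingers below 0.05 N and linear speed of narrow_tier above 0.35 m/s).
It fails at once if the vase is moved more than 30 mm (distance of vase from where it was at the start of the episode above 0.03 m).
It fails at once if the jar is moved more than 30 mm (distance of jar from where it was at the start of the episode above 0.03 m).
It fails at once if the house is moved more than 30 mm (distance of house from where it was at the start of the episode above 0.03 m).
It also fails if it takes over 64 s, if anything falls off the work surface, if the arm or the gripper's body presses on something with over 40 N, if the wrist force passes 120 N, or if a joint passes its speed limit or range.

## Working session

There is one attempt and no reset: what is moved stays moved. The work goes in short steps, Python scripts to look and compute and a tool call to move; the robot and the scene stay as the last step left them, time stands still between calls to the robot, and variables do not carry over. Pictures are saved under pics/ and viewed, about 8 in all and at most 12, crops included, and the job is handed in when it is done.

Besides the shell and the picture viewer there is one more tool, called after "Emit:" as name(argument=value, ...), one argument or row to a line, values as JSON. step_arm: Moves the arm, as the interface text tells. Shift numbers are shares of 100 cm and turn numbers shares of 2 pi rad, none past 1 either way. Its arguments: {"type":"object","properties":{"deltas":{"type":"array","items":{"type":"array"}},"squeeze":{"type":"number"}},"required":["deltas"]}

```bash
ls; mkdir -p pics; cat > h.py <<'E'
import sys; sys.path.insert(0,'.')
import numpy as np, cv2
from scipy.spatial.transform import Rotation as R
from plant import sensors, get_image
def save(n,c): cv2.imwrite('pics/%s.png'%n, c[...,::-1])
def cam(name):
    s=sensors.read_state(); d=get_image(name)
    if name=='wrist':
        T=np.eye(4); T[:3,:3]=R.from_euler('xyz',s['tcp_rot']).as_matrix(); T[:3,3]=s['ee_pos']
        c2w=T@np.array(d['hand_eye'])
    else: c2w=np.linalg.inv(d['world_to_cam'])
    return d['color'],np.array(d['K']),c2w,s
def ray(uv,K,c2w,z):
    uv=np.atleast_2d(np.asarray(uv,float)); d=np.c_[uv,np.ones(len(uv))]@np.linalg.inv(K).T@c2w[:3,:3].T
    o=c2w[:3,3]; return (o+d*((z-o[2])/d[:,2])[:,None])[:,:2]
E
python3 - <<'E'
from h import *
ims=[]
for n in('top','side'):
    c,K,T,s=cam(n); save(n+'0',c); np.savez(n+'0.npz',c=c,K=K,T=T); print(n,K.round(1).tolist(),T.round(3).tolist())
print(s)
E
```

```text
pics
top [[501.4, 0.0, 317.0], [0.0, 501.4, 193.8], [0.0, 0.0, 1.0]] [[0.062, -0.978, 0.2, 0.265], [-0.998, -0.062, 0.007, -0.043], [0.006, -0.2, -0.98, 1.451], [0.0, 0.0, 0.0, 1.0]]
side [[457.9, 0.0, 317.8], [0.0, 457.9, 197.7], [0.0, 0.0, 1.0]] [[-0.985, -0.083, 0.151, 0.38], [-0.172, 0.529, -0.831, 0.908], [-0.011, -0.845, -0.535, 0.639], [0.0, 0.0, 0.0, 1.0]]
{'t': 0.05, 'joint_positions': array([-1.41570394,  0.60013909, -0.00252796,  1.6001043 ,  0.00179445,
        0.94289467, -0.0797926 ]), 'joint_vel': array([ 0.00211988, -0.00111072, -0.00146108, -0.00149426,  0.00050416,
        0.0002874 ,  0.00027875]), 'joint_efforts': array([ 5.04220588e-03, -7.67257690e+01,  1.50374819e+00, -2.53210706e+01,
       -5.23791905e-02,  1.37888978e-02,  4.15852833e-05]), 'ee_pos': array([0.16646424, 0.70514232, 0.21775923]), 'tcp_rot': array([3.14144685e+00, 1.53644093e-03, 1.33905382e+00]), 'contact_force': array([ 0.10737606, -0.05705446, -0.96416994]), 'wrist_torque': array([ 0.00522564, -0.01605275,  0.01056592]), 'width': 0.09279195730277186}
```

View pics/top0.png

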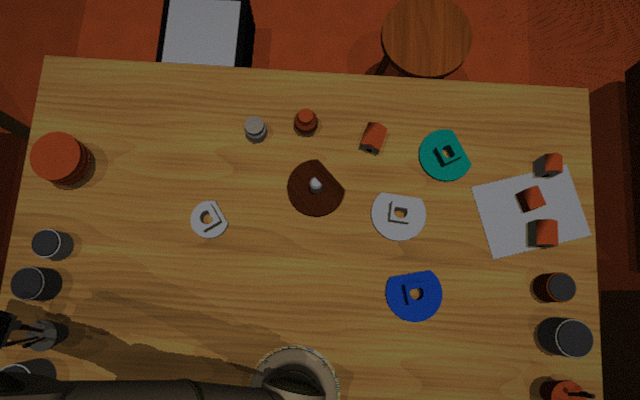

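View pics/side0.png

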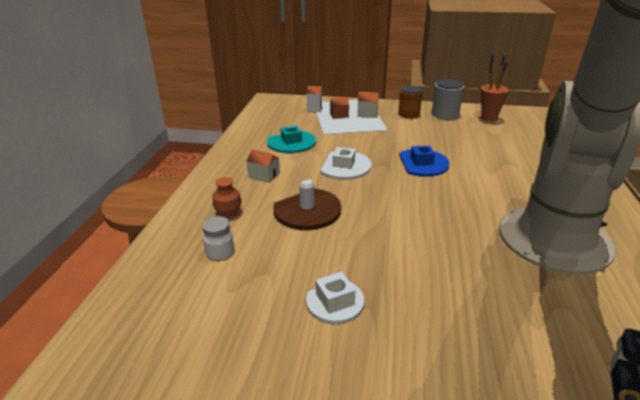

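The top view has the stand at (315,188), the wide white tier at (398,217) and the narrow tier at (209,219). The blue (414,296) and turquoise (444,155) look-alikes stay where they are. The side view agrees, and the vase, jar and house lie further out in x. Next I measure the discs.

```bash
cat >> h.py <<'E'
def disc(mask,seed,K,T,z,rad,flat):
    """largest contour near seed -> world outline, circle centre, direction of straight edge"""
    cs,_=cv2.findContours(mask.astype(np.uint8),cv2.RETR_EXTERNAL,cv2.CHAIN_APPROX_NONE)
    cs=[c for c in cs if cv2.pointPolygonTest(cv2.convexHull(c),tuple(map(float,seed)),False)>=0]
    c=max(cs,key=cv2.contourArea); p=ray(cv2.convexHull(c)[:,0],K,T,z)
    p=np.array(p); n=np.roll(p,-1,0)
    p=np.concatenate([a+(b-a)*np.linspace(0,1,max(2,int(np.linalg.norm(b-a)/.001)),endpoint=False)[:,None] for a,b in zip(p,n)])
    from scipy.optimize import least_squares
    def res(q):
        d=p-q[:2]; r=np.hypot(*d.T); a=np.arctan2(d[:,1],d[:,0])-q[2]
        lim=np.where(np.cos(a)*q[3]>flat*q[3]/rad,flat*q[3]/rad/np.maximum(np.cos(a),.1),q[3])
        return r-lim
    best=min((least_squares(res,[*p.mean(0),a0,rad],loss='soft_l1',f_scale=.002) for a0 in np.arange(0,6.28,.4)),key=lambda s:s.cost)
    return best.x, np.sqrt(np.mean(best.fun**2))
E
python3 - <<'E'
from h import *
d=np.load('top0.npz');c,K,T=d['c'],d['K'],d['T']
hsv=cv2.cvtColor(c,cv2.COLOR_RGB2HSV)
for u,v in((335,195),(300,200),(380,215),(215,230),(350,250)): print((u,v),c[v,u],hsv[v,u])
white=(hsv[...,1]<60)&(hsv[...,2]>110)
dark=(hsv[...,2]<90)
for n,m,s,z,r,f in(('wide',white,(398,217),.01,.08,.055),('narrow',white,(209,219),.01,.055,.04),('stand',dark,(300,200),.015,.085,.06)):
    q,e=disc(m,s,K,T,z,r,f); print(n,q[:2].round(4),'yaw',np.degrees(q[2]).round(1),'r',q[3].round(4),'rms',e.round(4),'reach',np.hypot(*q[:2]).round(3))
for n,p in(('vase',(305,128)),('jar',(255,138)),('house',(373,145))): print(n,ray(p,K,T,.02).round(3))
E
```

```text
(335, 195) [43 16  0] [ 11 255  43]
(300, 200) [45 21  9] [ 10 204  45]
(380, 215) [124 125 127] [110   6 127]
(215, 230) [125 127 128] [100   6 128]
(350, 250) [117  83  45] [ 16 157 117]
wide [ 0.5169 -0.2731] yaw 354.4 r 0.0786 rms 0.0005 reach 0.585
narrow [0.4651 0.2761] yaw -55.2 r 0.0537 rms 0.0006 reach 0.541
stand [ 0.5763 -0.0277] yaw -45.5 r 0.0854 rms 0.0007 reach 0.577
vase [[0.755 0.016]]
jar [[0.714 0.162]]
house [[ 0.715 -0.19 ]]
```

```bash
cat >> h.py <<'E'
def plan(targets,state=None,step=.04):
    """targets: (x,y,z,yawdeg); prints rows [dx,dy,dz],turn in move units"""
    s=state or sensors.read_state(); p=np.array(s['ee_pos']); y=s['tcp_rot'][2]; k=0
    for t in targets:
        t=np.array(t,float); dy=(np.radians(t[3])-y+np.pi)%(2*np.pi)-np.pi; dp=t[:3]-p
        n=max(1,int(np.ceil(max(np.linalg.norm(dp)/step,abs(dy)/np.radians(7.0)))))
        for i in range(n):
            c,sn=np.cos(y),np.sin(y); d=dp/n
            print(k,np.round([c*d[0]+sn*d[1],sn*d[0]-c*d[1],-d[2]],4).tolist(),round(-dy/n/2/np.pi,4)); k+=1; y+=dy/n
        p=t[:3]
E
python3 -c "
from h import *
plan([(.47,.35,.24,40),(.53,-.02,.26,-5.6)])"
```

```text
0 [-0.023, 0.0314, -0.0018] 0.0085
1 [-0.0213, 0.0326, -0.0018] 0.0085
2 [-0.0195, 0.0337, -0.0018] 0.0085
3 [-0.0177, 0.0347, -0.0018] 0.0085
4 [-0.0158, 0.0356, -0.0018] 0.0085
5 [-0.0139, 0.0364, -0.0018] 0.0085
6 [-0.0119, 0.0371, -0.0018] 0.0085
7 [-0.0099, 0.0376, -0.0018] 0.0085
8 [-0.0079, 0.0381, -0.0018] 0.0085
9 [-0.0059, 0.0385, -0.0018] 0.0085
10 [-0.0038, 0.0387, -0.0018] 0.0085
11 [-0.0017, 0.0389, -0.0018] 0.0085
12 [-0.0192, 0.0322, -0.002] 0.0127
13 [-0.0166, 0.0336, -0.002] 0.0127
14 [-0.0138, 0.0348, -0.002] 0.0127
15 [-0.011, 0.0358, -0.002] 0.0127
16 [-0.0081, 0.0366, -0.002] 0.0127
17 [-0.0052, 0.0371, -0.002] 0.0127
18 [-0.0022, 0.0374, -0.002] 0.0127
19 [0.0007, 0.0375, -0.002] 0.0127
20 [0.0037, 0.0373, -0.002] 0.0127
21 [0.0067, 0.0369, -0.002] 0.0127
```

Emit:
step_arm(
  deltas=[
    [-1,[-0.023,0.031,-0.002],0.0085],
    [-1,[-0.021,0.033,-0.002],0.0085],
    [-1,[-0.02,0.034,-0.002],0.0085],
    [-1,[-0.018,0.035,-0.002],0.0085],
    [-1,[-0.016,0.036,-0.002],0.0085],
  ],
)

```text
t: 0.52
ee_pos: [0.287, 0.5575, 0.2233]
tcp_rot: [-3.137, 0.005, 1.079]
contact_force: [0.5, -0.1, -0.9]
width: 0.0928
```

Emit:
step_arm(
  deltas=[
    [-1,[-0.014,0.036,-0.002],0.0085],
    [-1,[-0.012,0.037,-0.002],0.0085],
    [-1,[-0.01,0.038,-0.002],0.0085],
    [-1,[-0.008,0.038,-0.002],0.0085],
    [-1,[-0.006,0.038,-0.002],0.0085],
  ],
)

```text
t: 0.93
ee_pos: [0.417, 0.4007, 0.2323]
tcp_rot: [-3.139, 0.009, 0.799]
contact_force: [0.6, 0.4, -0.3]
width: 0.0929
```

```bash
python3 -c "
from h import *
s=sensors.read_state();print(s['t'],s['ee_pos'],s['tcp_rot'],s['joint_positions'])
plan([(.48,.28,.25,35),(.53,-.02,.26,-5.6)])"
```

```text
0.9333 [0.41697155 0.40074    0.23225942] [-3.13861039  0.00871445  0.79873885] [-0.97230956  0.41328269  0.15486686  1.92827997 -0.0897015   0.81508564
  0.03058116]
0 [-0.0106, 0.0323, -0.0044] 0.0075
1 [-0.0091, 0.0328, -0.0044] 0.0075
2 [-0.0076, 0.0332, -0.0044] 0.0075
3 [-0.006, 0.0335, -0.0044] 0.0075
4 [-0.0164, 0.0343, -0.0013] 0.0141
5 [-0.0133, 0.0356, -0.0013] 0.0141
6 [-0.0101, 0.0367, -0.0013] 0.0141
7 [-0.0068, 0.0374, -0.0013] 0.0141
8 [-0.0035, 0.0379, -0.0013] 0.0141
9 [-0.0001, 0.038, -0.0013] 0.0141
10 [0.0033, 0.0379, -0.0013] 0.0141
11 [0.0066, 0.0374, -0.0013] 0.0141
```

Emit:
step_arm(
  deltas=[
    [-1,[-0.011,0.032,-0.004],0.0075],
    [-1,[-0.009,0.033,-0.004],0.0075],
    [-1,[-0.008,0.033,-0.004],0.0075],
    [-1,[-0.006,0.034,-0.004],0.0075],
    [-1,[-0.016,0.034,-0.001],0.014],
  ],
)

```text
t: 1.35
ee_pos: [0.4906, 0.2335, 0.2494]
tcp_rot: [3.141, 0.009, 0.508]
contact_force: [1.2, -0.5, -0.4]
width: 0.0932
```

Emit:
step_arm(
  deltas=[
    [-1,[-0.013,0.036,-0.001],0.014],
    [-1,[-0.01,0.037,-0.001],0.014],
    [-1,[-0.007,0.037,-0.001],0.014],
    [-1,[-0.004,0.038,-0.001],0.014],
    [-1,[0,0.038,-0.001],0.014],
  ],
)

```text
t: 1.77
ee_pos: [0.5177, 0.0358, 0.255]
tcp_rot: [3.137, 0.008, 0.046]
contact_force: [1.2, -0.9, 0.3]
width: 0.0931
```

Emit:
step_arm(
  deltas=[
    [-1,[0.003,0.035,0],0.014],
    [-1,[0.006,0.02,0],0.014],
    [-1,[0,0,0],0],
    [-1,[0,0,0],0],
    [-1,[0,0,0],0],
  ],
)

```text
t: 2.18
ee_pos: [0.5266, -0.0317, 0.2557]
tcp_rot: [3.133, 0.006, -0.155]
contact_force: [0.1, 1.1, -0.2]
width: 0.093
```

```bash
python3 -c "
from h import *
c,K,T,s=cam('wrist');save('w1',c);np.savez('w1.npz',c=c,K=K,T=T);print(T.round(3).tolist(),s['ee_pos'],s['tcp_rot'],K[0,0])
plan([(.517,-.273,.22,-5.6)])"
```

```text
[[0.988, -0.147, -0.048, 0.54], [-0.154, -0.952, -0.263, 0.04], [-0.007, 0.267, -0.964, 0.422], [0.0, 0.0, 0.0, 1.0]] [ 0.52661642 -0.03174315  0.25568557] [ 3.13313734  0.00590449 -0.15511515] 323.5316549227857
0 [0.004, 0.0343, 0.0051] -0.0013
1 [0.0037, 0.0344, 0.0051] -0.0013
2 [0.0034, 0.0344, 0.0051] -0.0013
3 [0.0031, 0.0344, 0.0051] -0.0013
4 [0.0028, 0.0345, 0.0051] -0.0013
5 [0.0026, 0.0345, 0.0051] -0.0013
6 [0.0023, 0.0345, 0.0051] -0.0013
```

View pics/w1.png

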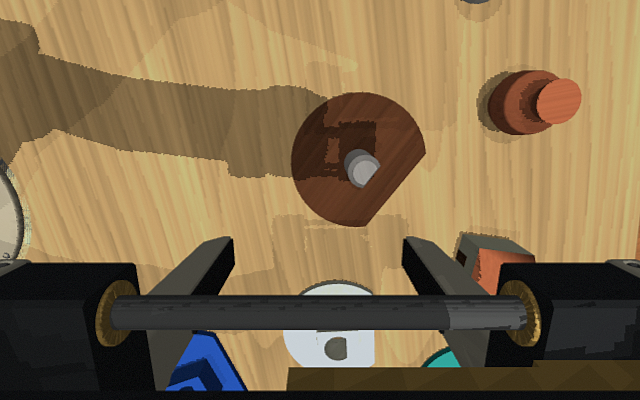

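The wrist picture shows the base disc around (360,160), with its straight edge at lower right. The post top is at (362,172), and the wide tier is partly in view behind the fingers. I measure the stand from here and move towards the wide tier.

```bash
python3 - <<'E'
from h import *
d=np.load('w1.npz');c,K,T=d['c'],d['K'],d['T']
hsv=cv2.cvtColor(c,cv2.COLOR_RGB2HSV)
m=((c[...,0]<115)&(hsv[...,1]>110)&(c[...,0].astype(int)-c[...,2]<75)); m[235:]=0
m=(hsv[...,2]<112)&(hsv[...,1]>130);m[235:]=0;m[:,:285]=0;m[:,435:]=0
q,e=disc(m,(345,190),K,T,.015,.085,.06);print(q.round(4),np.degrees(q[2]).round(1),e.round(4))
g=(hsv[150:195,335:390,1]<40)
v,u=np.nonzero(g);uv=np.c_[u+335,v+150]; cs=cv2.convexHull(uv.astype(np.int32))
print('post mask',g.sum(),uv.min(0),uv.max(0)); 
top=g&(hsv[150:195,335:390,2]>165);v,u=np.nonzero(top);print(top.sum(),ray([[u.mean()+335,v.mean()+150]],K,T,.083))
E
```

```text
[ 0.5775 -0.0261  5.4917  0.0844] 314.7 0.0002
post mask 921 [344 150] [379 187]
2 [[ 0.58072123 -0.03010623]]
```

Emit:
step_arm(
  deltas=[
    [-1,[0.004,0.034,0.002],0],
    [-1,[0.004,0.034,0.002],0],
    [-1,[0.004,0.034,0.002],0],
    [-1,[0.004,0.034,0.002],0],
    [-1,[0.004,0.02,0],0],
  ],
)

```text
t: 2.65
ee_pos: [0.5261, -0.1782, 0.2467]
tcp_rot: [3.139, 0.009, -0.122]
contact_force: [-0.3, -0.6, -0.2]
width: 0.0934
```

Emit:
step_arm(
  deltas=[
    [-1,[0,0,0],0],
    [-1,[0,0,0],0],
    [-1,[0,0,0],0],
    [-1,[0,0,0],0],
    [-1,[0,0,0],0],
  ],
)

```text
t: 3.07
ee_pos: [0.5268, -0.1752, 0.2459]
tcp_rot: [3.14, 0.01, -0.115]
contact_force: [0.6, 1.0, 0.3]
width: 0.0933
```

```bash
python3 - <<'E'
from h import *
c,K,T,s=cam('wrist');save('w2',c);np.savez('w2.npz',c=c,K=K,T=T)
hsv=cv2.cvtColor(c,cv2.COLOR_RGB2HSV)
m=(hsv[...,1]<50)&(hsv[...,2]>120);m[232:]=0
q,e=disc(m,cv2.minMaxLoc(cv2.distanceTransform(m.astype(np.uint8),2,5))[3],K,T,.01,.08,.055);print(q.round(4),np.degrees(q[2]).round(1),e.round(4))
print(s['ee_pos'],s['tcp_rot'])
E
```

```text
[ 0.517  -0.2284  4.9523  0.0479] 283.7 0.0119
[ 0.52684795 -0.17521343  0.24590343] [ 3.13978441  0.01014041 -0.11536856]
```

View pics/w2.png

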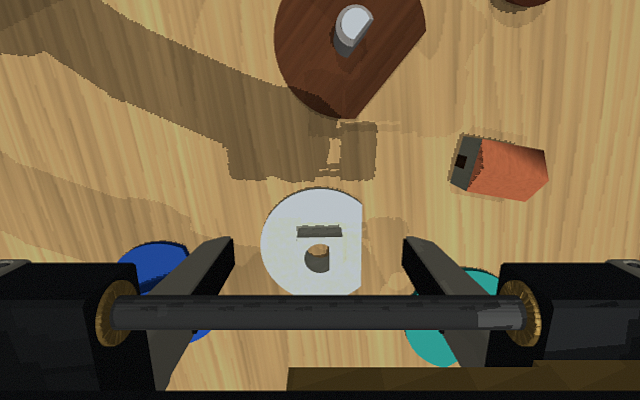

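The wide tier is at (313,242), with its straight edge vertical at column 361, just above the bar. I had cropped the mask too short, so I refit it.

```bash
python3 - <<'E'
from h import *
d=np.load('w2.npz');c,K,T=d['c'],d['K'],d['T']
hsv=cv2.cvtColor(c,cv2.COLOR_RGB2HSV)
m=(hsv[...,1]<50)&(hsv[...,2]>120);m[298:]=0;m[:180]=0;m[:,:250]=0;m[:,:]&=np.arange(640)<385
q,e=disc(m,(300,220),K,T,.01,.08,.055);print(q.round(4),np.degrees(q[2]).round(1),e.round(4))
# bore at hub top
b=(hsv[235:275,300:335,2]<110);v,u=np.nonzero(b);print(b.sum(),u.min()+300,u.max()+300,v.min()+235,v.max()+235)
e=cv2.minAreaRect(cv2.findNonZero(m[190:290,355:365].astype(np.uint8)))
edge=[(np.nonzero(m[r])[0].max(),r) for r in range(215,285)];w=ray(edge,K,T,.01);f=np.polyfit(w[:,1],w[:,0],1);print('edge normal yaw',np.degrees(np.arctan2(-f[0],1)))
plan([(.517,-.272,.15,-5.6)])
E
```

```text
[ 0.5163 -0.2706 -0.0908  0.0792] -5.2 0.0022
490 300 334 235 272
edge normal yaw -5.7145826230212595
0 [0.0003, 0.0244, 0.024] -0.0007
1 [0.0002, 0.0244, 0.024] -0.0007
2 [0.0001, 0.0244, 0.024] -0.0007
3 [0.0, 0.0244, 0.024] -0.0007
```

Emit:
step_arm(
  deltas=[
    [-1,[0,0.0244,0.024],0],
    [-1,[0,0.0244,0.024],0],
    [-1,[0,0.0244,0.024],0],
    [-1,[0,0.0244,0.024],0],
    [-1,[0,0,0],0],
  ],
)

```text
t: 3.53
ee_pos: [0.5204, -0.2672, 0.1481]
tcp_rot: [-3.141, 0.003, -0.099]
contact_force: [-0.6, -1.0, 0.5]
width: 0.0928
```

Emit:
step_arm(
  deltas=[
    [-1,[0,0,0],0],
    [-1,[0,0,0],0],
    [-1,[0,0,0],0],
    [-1,[0,0,0],0],
    [-1,[0,0,0],0],
  ],
)

```text
t: 3.95
ee_pos: [0.5218, -0.2633, 0.1489]
tcp_rot: [-3.139, 0.004, -0.095]
contact_force: [1.0, 0.1, 0.4]
width: 0.0929
```

```bash
python3 - <<'E'
from h import *
c,K,T,s=cam('wrist');save('w3',c);np.savez('w3.npz',c=c,K=K,T=T);print(s['ee_pos'],s['tcp_rot'])
plan([(.5167,-.272,.05,-5.6)])
E
```

```text
[ 0.52176696 -0.26331326  0.14889811] [-3.1391094   0.00367601 -0.09466311]
0 [-0.0015, 0.0031, 0.033] 0.0002
1 [-0.0015, 0.0031, 0.033] 0.0002
2 [-0.0014, 0.0031, 0.033] 0.0002
```

View pics/w3.png

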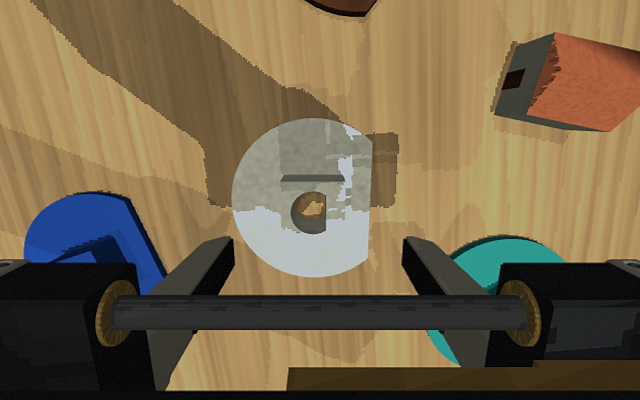

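The whole white disc is now in view, centred near (305,197), with the flat edge at column 372 and the bore at (310,213). I refit the disc.

```bash
python3 - <<'E'
from h import *
d=np.load('w3.npz');c,K,T=d['c'],d['K'],d['T']
hsv=cv2.cvtColor(c,cv2.COLOR_RGB2HSV)
m=(hsv[...,1]<55)&(hsv[...,2]>90);m[285:]=0;m[:110]=0;m[:,:225]=0;m[:,385:]=0
m=cv2.morphologyEx(m.astype(np.uint8),cv2.MORPH_OPEN,np.ones((5,5)))
q,e=disc(m,(260,220),K,T,.01,.08,.055);print(q.round(4),np.degrees(q[2]).round(1),e.round(4))
E
```

```text
[ 0.5164 -0.2718 -0.0888  0.0799] -5.1 0.0002
```

Emit:
step_arm(
  deltas=[
    [-1,[-0.0015,0.003,0.033],0],
    [-1,[-0.0015,0.003,0.033],0],
    [-1,[-0.0015,0.003,0.033],0],
    [-1,[0,0,0],0],
    [-1,[0,0,0],0],
  ],
)

```text
t: 4.42
ee_pos: [0.5218, -0.2699, 0.052]
tcp_rot: [-3.141, -0.007, -0.089]
contact_force: [0.1, 0.3, -0.5]
width: 0.0931
```

```bash
python3 - <<'E'
from h import *
plan([(.5164,-.2718,.017,-5.4)],step=.02)
E
```

```text
0 [-0.0026, 0.0012, 0.0175] 0.0004
1 [-0.0026, 0.0012, 0.0175] 0.0004
```

Emit:
step_arm(
  deltas=[
    [-1,[-0.003,0.0013,0.016],0],
    [-1,[-0.003,0.0013,0.016],0],
    [-1,[-0.001,0.001,0.002],0],
    [-1,[0,0,0],0],
    [-1,[0,0,0],0],
  ],
)

```text
t: 4.83
ee_pos: [0.5193, -0.2731, 0.0254]
tcp_rot: [3.141, -0.015, -0.087]
contact_force: [-0.7, 0.3, -0.4]
width: 0.0928
```

```bash
python3 - <<'E'
from h import *
s=sensors.read_state();print(s['ee_pos'],s['tcp_rot'],s['contact_force'])
plan([(.5164,-.2718,.017,-5.4)],step=.02)
E
```

```text
[ 0.51925368 -0.27308243  0.02544724] [ 3.14089303 -0.01541757 -0.08678685] [-0.67036063  0.31981238 -0.41090726]
0 [-0.003, -0.001, 0.0084] 0.0012
```

Emit:
step_arm(
  deltas=[
    [-1,[-0.003,-0.001,0.008],0.001],
    [-1,[-0.001,0,0.003],0],
    [1,[0,0,0],0],
    [1,[0,0,0],0],
    [1,[0,0,0],0],
  ],
  squeeze=30,
)

```text
t: 5.25
ee_pos: [0.5179, -0.2718, 0.0178]
tcp_rot: [3.14, -0.021, -0.093]
contact_force: [0.5, 0.4, 0.2]
width: 0.0776
```

Emit:
step_arm(
  deltas=[
    [1,[0,0,0],0],
    [1,[0,0,0],0],
    [1,[0,0,0],0],
    [1,[0,0,0],0],
    [1,[0,0,0],0],
  ],
)

```text
t: 5.67
ee_pos: [0.5178, -0.2718, 0.018]
tcp_rot: [3.14, -0.021, -0.093]
contact_force: [0.4, -0.2, -0.5]
width: 0.0562
```

```bash
python3 - <<'E'
from h import *
plan([(.5178,-.2718,.15,-5.4),(.5775,-.0265,.15,-45.3)])
E
```

```text
0 [-0.0, 0.0, -0.033] 0.0001
1 [-0.0, 0.0, -0.033] 0.0001
2 [-0.0, 0.0, -0.033] 0.0001
3 [-0.0, 0.0, -0.033] 0.0001
4 [0.0052, -0.0357, -0.0] 0.0158
5 [0.0016, -0.036, -0.0] 0.0158
6 [-0.002, -0.036, -0.0] 0.0158
7 [-0.0055, -0.0356, -0.0] 0.0158
8 [-0.009, -0.0349, -0.0] 0.0158
9 [-0.0125, -0.0338, -0.0] 0.0158
10 [-0.0158, -0.0324, -0.0] 0.0158
```

Emit:
step_arm(
  deltas=[
    [1,[0,0,-0.02],0],
    [1,[0,0,-0.033],0],
    [1,[0,0,-0.033],0],
    [1,[0,0,-0.033],0],
    [1,[0,0,-0.015],0],
  ],
)

```text
t: 6.08
ee_pos: [0.5116, -0.2701, 0.1512]
tcp_rot: [-3.14, -0.009, -0.094]
contact_force: [0.5, 0.4, -3.2]
width: 0.0558
```

Emit:
step_arm(
  deltas=[
    [1,[0.005,-0.035,0],0.0158],
    [1,[0.002,-0.036,0],0.0158],
    [1,[-0.002,-0.036,0],0.0158],
    [1,[-0.005,-0.035,0],0.0158],
    [1,[-0.009,-0.034,0],0.0158],
  ],
)

```text
t: 6.5
ee_pos: [0.5559, -0.1042, 0.1576]
tcp_rot: [-3.135, -0.019, -0.627]
contact_force: [0.7, -0.5, -2.3]
width: 0.0561
```

Emit:
step_arm(
  deltas=[
    [1,[-0.012,-0.032,0],0.0158],
    [1,[-0.008,-0.015,0],0.0158],
    [1,[0,0,0],0],
    [1,[0,0,0],0],
    [1,[0,0,0],0],
  ],
)

```text
t: 6.92
ee_pos: [0.5698, -0.0412, 0.1553]
tcp_rot: [-3.132, -0.013, -0.825]
contact_force: [0.2, 0.3, -2.0]
width: 0.056
```

```bash
python3 - <<'E'
from h import *
s=sensors.read_state();print(s['ee_pos'],s['tcp_rot'])
plan([(.5775,-.0265,.15,-45.3)])
E
```

```text
[ 0.5698244  -0.04117726  0.15528204] [-3.13243786 -0.01270739 -0.82466351]
0 [-0.0056, -0.0156, 0.0053] -0.0054
```

Emit:
step_arm(
  deltas=[
    [1,[-0.0055,-0.0155,0.003],-0.0054],
    [1,[0,0,0],0],
    [1,[0,0,0],0],
    [1,[0,0,0],0],
    [1,[0,0,0],0],
  ],
)

```text
t: 7.33
ee_pos: [0.5772, -0.0311, 0.1524]
tcp_rot: [-3.133, -0.014, -0.789]
contact_force: [-0.9, 0.4, -2.7]
width: 0.056
```

```bash
python3 - <<'E'
from h import *
s=sensors.read_state();print(s['ee_pos'],s['tcp_rot'])
plan([(.5775,-.0265,.15,-45.3)])
c,K,T,s=cam('wrist');save('w4',c);np.savez('w4.npz',c=c,K=K,T=T,p=s['ee_pos'],r=s['tcp_rot'])
E
```

```text
[ 0.57723911 -0.03105411  0.15235865] [-3.13338678 -0.01359499 -0.78914582]
0 [-0.003, -0.0034, 0.0024] 0.0002
```

View pics/w4.png

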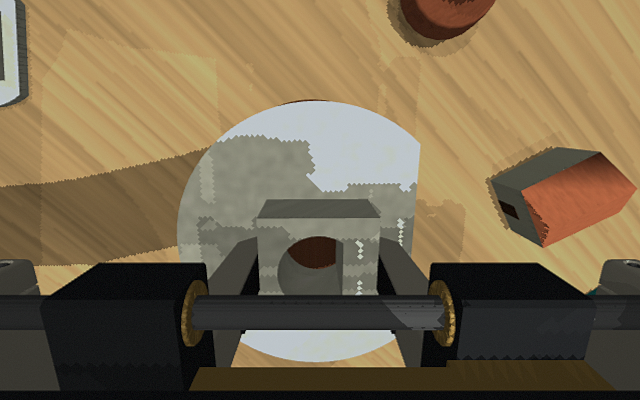

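The tier hangs level in the grip. Its upper arc is at rows 100–260, the lower arc bottoms out at (325,362), and the flat edge is on the right at columns 412–418. I measure how far it is off from the tool.

```bash
cat >> h.py <<'E'
def inhand(f,zoff,rad,umin,umax,vtop,bot,vbot=(340,366),left=None):
    """tier's disc centre and flat direction from arcs seen in the wrist picture; zoff = disc top above TCP"""
    from scipy.optimize import least_squares
    d=np.load(f);c,K,T=d['c'],d['K'],d['T'];z=d['p'][2]+zoff
    hsv=cv2.cvtColor(c,cv2.COLOR_RGB2HSV); m=((hsv[...,1]<50)&(hsv[...,2]>85)).astype(np.uint8)
    m=cv2.morphologyEx(m,cv2.MORPH_OPEN,np.ones((5,5)))>0
    L=[];E=[]
    for v in range(vtop,left):
        u=np.nonzero(m[v,umin:umax])[0]
        if len(u)>20: L.append((u[0]+umin,v)); E.append((u[-1]+umin,v))
    B=[]
    for u in range(*bot):
        v=np.nonzero(m[vbot[0]:vbot[1],u])[0]
        if len(v): B.append((u,v[-1]+vbot[0]))
    P=ray(L+B,K,T,z); s=least_squares(lambda q:np.hypot(*(P-q[:2]).T)-q[2],[*d['p'][:2],rad],loss='soft_l1',f_scale=.001)
    E=np.array(E); w=ray(E,K,T,z); y=d['r'][2]; x=np.array([np.cos(y),np.sin(y)])
    a=(w-s.x[:2])@x; b=(w-s.x[:2])@np.array([x[1],-x[0]])
    k=np.abs(b)<.6*rad; g=np.polyfit(b[k],a[k],1)
    for _ in range(3): k2=k&(np.abs(a-np.polyval(g,b))<.001); g=np.polyfit(b[k2],a[k2],1)
    print('centre',s.x.round(4),'rms',np.sqrt(np.mean(s.fun**2)).round(4),'n',len(L),len(B),'off from TCP tool x,y',(s.x[:2]-d['p'][:2])@x,(s.x[:2]-d['p'][:2])@np.array([x[1],-x[0]]),'flat dist',g[1],'flat yaw',np.degrees(y+np.arctan(g[0])),'tool yaw',np.degrees(y))
E
python3 -c "
from h import *
inhand('w4.npz',-.008,.08,160,425,100,(255,400),left=250)"
```

```text
centre [ 0.5775 -0.0308  0.0796] rms 0.0002 n 149 137 off from TCP tool x,y -4.2038065588741774e-05 -0.00034258335129819673 flat dist 0.05489875911238877 flat yaw -45.79768199879156 tool yaw -45.214724780908234
```

Emit:
step_arm(
  deltas=[
    [1,[-0.003,-0.0035,0.02],0],
    [1,[0,0,0.015],0],
    [1,[0,0,0.005],0],
    [1,[0,0,0],0],
    [1,[0,0,0],0],
  ],
)

```text
t: 7.8
ee_pos: [0.5789, -0.0294, 0.1126]
tcp_rot: [-3.132, -0.016, -0.793]
contact_force: [-0.1, -1.4, -1.9]
width: 0.0561
```

```bash
python3 - <<'E'
from h import *
s=sensors.read_state();print(s['ee_pos'],s['tcp_rot'],s['contact_force'])
plan([(.5775,-.0262,.10,-45)])
E
```

```text
[ 0.5788722  -0.02935951  0.11256852] [-3.13168041 -0.01554654 -0.79267375] [-0.05005269 -1.35657094 -1.93703696]
0 [-0.0032, -0.0012, 0.0126] -0.0012
```

Emit:
step_arm(
  deltas=[
    [1,[-0.0032,-0.0012,0],-0.001],
    [1,[-0.001,-0.0005,0.002],0],
    [1,[0,0,0],0],
    [1,[0,0,0],0],
    [1,[0,0,0],0],
  ],
)

```text
t: 8.22
ee_pos: [0.578, -0.0252, 0.1127]
tcp_rot: [-3.13, -0.018, -0.786]
contact_force: [-0.2, -0.1, -2.6]
width: 0.0558
```

```bash
python3 - <<'E'
from h import *
s=sensors.read_state();print(s['ee_pos'],s['tcp_rot'],s['contact_force'])
plan([(.5775,-.0262,.10,-45)])
c,K,T,s=cam('wrist');c=cv2.resize(c[190:300,240:400],None,fx=4,fy=4);save('w5',c)
E
```

```text
[ 0.57796645 -0.02520756  0.11274351] [-3.12952611 -0.0175745  -0.78608482] [-0.15129637 -0.0931146  -2.5636033 ]
0 [0.0004, 0.001, 0.0127] -0.0001
```

View pics/w5.png

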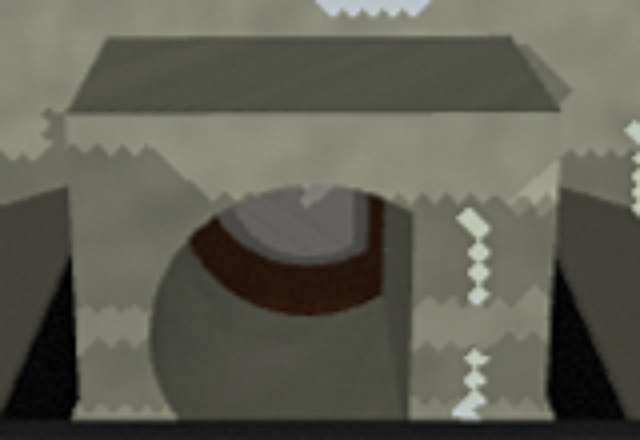

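The crop shows the post through the bore at (300,220), its flat parallel to the bore's flat (columns 368 and 382 at 4×), with the dark base visible around it. It is aligned, so I lower gently.

Emit:
step_arm(
  deltas=[
    [1,[0.0004,0.001,0.005],0],
    [1,[0,0.0003,0.005],0],
    [1,[0,0,0.005],0],
    [1,[0,0,0.005],0],
    [1,[0,0,0],0],
  ],
)

```text
t: 8.68
ee_pos: [0.578, -0.0265, 0.0909]
tcp_rot: [-3.129, -0.018, -0.786]
contact_force: [0.3, -0.1, -2.4]
width: 0.0561
```

```bash
python3 - <<'E'
from h import *
s=sensors.read_state();print(s['ee_pos'],s['tcp_rot'],s['contact_force'],s['wrist_torque'])
plan([(.5775,-.0262,.08,-45)])
E
```

```text
[ 0.57795575 -0.02649433  0.09094462] [-3.1290003  -0.01807977 -0.78570957] [ 0.25679331 -0.06437977 -2.35623302] [-0.09833523  0.1828135   0.01057096]
0 [-0.0005, 0.0001, 0.0109] -0.0
```

Underside is at about 73 mm, so it is on the post with no contact force. I keep lowering.

Emit:
step_arm(
  deltas=[
    [1,[-0.0004,0,0.006],0],
    [1,[0,0,0.006],0],
    [1,[0,0,0.006],0],
    [1,[0,0,0.006],0],
    [1,[0,0,0],0],
  ],
)

```text
t: 9.1
ee_pos: [0.578, -0.0265, 0.0637]
tcp_rot: [-3.13, -0.018, -0.786]
contact_force: [-0.3, -0.1, -2.1]
width: 0.0558
```

Emit:
step_arm(
  deltas=[
    [1,[0,0,0.006],0],
    [1,[0,0,0.006],0],
    [1,[0,0,0.006],0],
    [1,[0,0,0.006],0],
    [1,[0,0,0],0],
  ],
)

```text
t: 9.52
ee_pos: [0.5784, -0.0266, 0.0368]
tcp_rot: [-3.13, -0.017, -0.786]
contact_force: [0.1, -0.7, -2.4]
width: 0.0558
```

```bash
python3 - <<'E'
from h import *
s=sensors.read_state();print(s['ee_pos'],s['tcp_rot'],s['contact_force'],s['wrist_torque'])
plan([(.5775,-.0262,.033,-45)])
E
```

```text
[ 0.5783963  -0.02660848  0.03679726] [-3.13020027 -0.0171677  -0.78608172] [ 0.10583819 -0.69186371 -2.42697929] [-0.05210896  0.18528681 -0.03273246]
0 [-0.0009, 0.0003, 0.0038] -0.0001
```

Emit:
step_arm(
  deltas=[
    [1,[-0.0005,0,0.003],0],
    [1,[0,0,0.002],0],
    [1,[0,0,0.001],0],
    [1,[0,0,0],0],
    [1,[0,0,0],0],
  ],
)

```text
t: 9.93
ee_pos: [0.5786, -0.0263, 0.0334]
tcp_rot: [-3.126, -0.017, -0.787]
contact_force: [0.2, -0.1, -3.3]
width: 0.0555
```

Emit:
step_arm(
  deltas=[
    [-1,[0,0,0],0],
    [-1,[0,0,0],0],
    [-1,[0,0,0],0],
    [-1,[0,0,0],0],
    [-1,[0,0,0],0],
  ],
)

```text
t: 10.35
ee_pos: [0.5796, -0.0265, 0.0337]
tcp_rot: [-3.125, -0.018, -0.787]
contact_force: [0.2, -0.1, -0.1]
width: 0.0847
```

Emit:
step_arm(
  deltas=[
    [-1,[0,0,0],0],
    [-1,[0,0,-0.02],0],
    [-1,[0,0,-0.04],0],
    [-1,[0,0,-0.04],0],
    [-1,[0,0,-0.04],0],
  ],
)

```text
t: 10.77
ee_pos: [0.572, -0.0264, 0.1701]
tcp_rot: [-3.138, -0.009, -0.788]
contact_force: [1.0, -0.4, -0.1]
width: 0.0928
```

Emit:
step_arm(
  deltas=[
    [-1,[0,0,-0.04],0],
    [-1,[0,0,-0.02],0],
    [-1,[0,0,0],0],
    [-1,[0,0,0],0],
    [-1,[0,0,0],0],
  ],
)

```text
t: 11.18
ee_pos: [0.5734, -0.0269, 0.2405]
tcp_rot: [-3.129, -0.015, -0.789]
contact_force: [0.0, 0.0, -0.6]
width: 0.0932
```

```bash
python3 - <<'E'
from h import *
c,K,T,s=cam('wrist');save('w6',c);np.savez('w6.npz',c=c,K=K,T=T)
plan([(.52,.25,.23,-55.2)])
E
```

```text
0 [-0.0292, -0.0197, 0.0012] 0.0035
1 [-0.0297, -0.019, 0.0012] 0.0035
2 [-0.0301, -0.0184, 0.0012] 0.0035
3 [-0.0305, -0.0177, 0.0012] 0.0035
4 [-0.0308, -0.0171, 0.0012] 0.0035
5 [-0.0312, -0.0164, 0.0012] 0.0035
6 [-0.0316, -0.0157, 0.0012] 0.0035
7 [-0.0319, -0.015, 0.0012] 0.0035
```

View pics/w6.png

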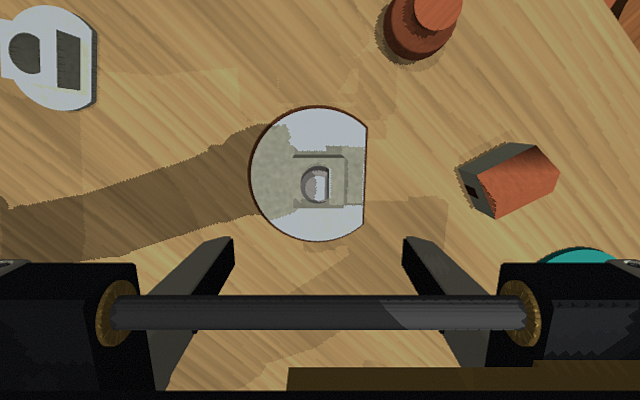

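The wide tier sits concentric in the base, with an even brown rim around (310,172), the flats aligned and the post visible in the bore. I check the numbers and move to the narrow tier at upper left.

```bash
python3 - <<'E'
from h import *
d=np.load('w6.npz');c,K,T=d['c'],d['K'],d['T']
hsv=cv2.cvtColor(c,cv2.COLOR_RGB2HSV)
m=(hsv[...,1]<75)&(hsv[...,2]>90);m[250:]=0;m[:100]=0;m[:,:245]=0;m[:,372:]=0
m=cv2.morphologyEx(m.astype(np.uint8),cv2.MORPH_OPEN,np.ones((5,5)))
q,e=disc(m,(300,140),K,T,.025,.08,.055);print(q.round(4),np.degrees(q[2]).round(1),e.round(4))
plan([(.469,.270,.17,-55.2)])
E
```

```text
[ 0.5789 -0.0267  5.4962  0.0803] 314.9 0.0003
0 [-0.0316, -0.015, 0.0078] 0.0031
1 [-0.0318, -0.0144, 0.0078] 0.0031
2 [-0.0321, -0.0138, 0.0078] 0.0031
3 [-0.0324, -0.0132, 0.0078] 0.0031
4 [-0.0326, -0.0125, 0.0078] 0.0031
5 [-0.0329, -0.0119, 0.0078] 0.0031
6 [-0.0331, -0.0113, 0.0078] 0.0031
7 [-0.0333, -0.0106, 0.0078] 0.0031
8 [-0.0335, -0.01, 0.0078] 0.0031
```

Emit:
step_arm(
  deltas=[
    [-1,[-0.0316,-0.015,0.004],0.003],
    [-1,[-0.0318,-0.0145,0.007],0.003],
    [-1,[-0.032,-0.014,0.007],0.003],
    [-1,[-0.0325,-0.013,0.007],0.003],
    [-1,[-0.0325,-0.0125,0.007],0.003],
  ],
)

```text
t: 11.65
ee_pos: [0.5152, 0.1328, 0.2005]
tcp_rot: [-3.135, -0.017, -0.904]
contact_force: [0.3, -0.0, -1.1]
width: 0.0932
```

Emit:
step_arm(
  deltas=[
    [-1,[-0.033,-0.012,0.007],0.003],
    [-1,[-0.033,-0.011,0.007],0.003],
    [-1,[-0.033,-0.0105,0.007],0.003],
    [-1,[-0.03,-0.01,0.005],0.003],
    [-1,[0,0,0],0],
  ],
)

```text
t: 12.07
ee_pos: [0.4639, 0.272, 0.1614]
tcp_rot: [3.133, -0.017, -0.978]
contact_force: [0.3, 0.8, -0.1]
width: 0.0928
```

Emit:
step_arm(
  deltas=[
    [-1,[0,0,0],0],
    [-1,[0,0,0],0],
    [-1,[0,0,0],0],
    [-1,[0,0,0],0],
    [-1,[0,0,0],0],
  ],
)

```text
t: 12.48
ee_pos: [0.4625, 0.2688, 0.1574]
tcp_rot: [3.125, -0.02, -0.979]
contact_force: [0.7, 0.1, -1.3]
width: 0.0929
```

```bash
python3 - <<'E'
from h import *
c,K,T,s=cam('wrist');save('w7',c);np.savez('w7.npz',c=c,K=K,T=T);print(s['ee_pos'],s['tcp_rot'],s['joint_positions'])
hsv=cv2.cvtColor(c,cv2.COLOR_RGB2HSV)
m=(hsv[...,1]<60)&(hsv[...,2]>90);m[290:]=0;m[:,:236]=0;m[:,400:]=0
m=cv2.morphologyEx(m.astype(np.uint8),cv2.MORPH_OPEN,np.ones((5,5)))
p=cv2.minMaxLoc(cv2.distanceTransform(m,2,5))[3];print(p)
q,e=disc(m,p,K,T,.01,.055,.04);print(q.round(4),np.degrees(q[2]).round(1),e.round(4))
plan([(q[0],q[1],.06,np.degrees(q[2]))])
E
```

```text
[0.46247283 0.26882622 0.15744545] [ 3.12549654 -0.01980555 -0.97862753] [-1.16493434  0.58049385  0.78391824  2.1137209  -0.60493526  0.70184331
 -0.95746203]
(271, 177)
[0.4644 0.277  5.3189 0.0549] 304.7 0.0002
0 [-0.002, -0.002, 0.0325] -0.0008
1 [-0.002, -0.0021, 0.0325] -0.0008
2 [-0.0019, -0.0021, 0.0325] -0.0008
```

View pics/w7.png

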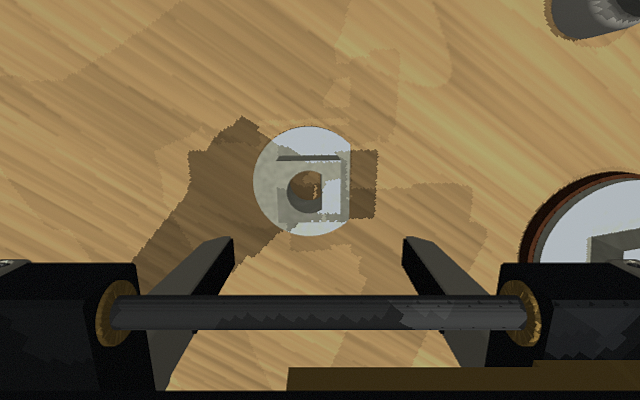

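The narrow tier is fully visible at (303,180), with its flat edge at column 350. The fit gives radius 54.9 mm (55 nominal) and agrees with the top view.

Emit:
step_arm(
  deltas=[
    [-1,[-0.002,-0.002,0.033],-0.001],
    [-1,[-0.002,-0.002,0.033],-0.001],
    [-1,[-0.002,-0.002,0.033],-0.001],
    [-1,[0,0,0],0],
    [-1,[0,0,0],0],
  ],
)

```text
t: 12.95
ee_pos: [0.4688, 0.2724, 0.0588]
tcp_rot: [3.133, -0.02, -0.966]
contact_force: [-0.6, -0.3, 1.3]
width: 0.0929
```

```bash
python3 - <<'E'
from h import *
plan([(.4644,.277,.017,-55.3)],step=.02)
E
```

```text
0 [-0.0021, 0.0003, 0.0139] -0.0001
1 [-0.0021, 0.0003, 0.0139] -0.0001
2 [-0.0021, 0.0003, 0.0139] -0.0001
```

Emit:
step_arm(
  deltas=[
    [-1,[-0.0022,0.0003,0.014],0],
    [-1,[-0.0022,0.0003,0.014],0],
    [-1,[-0.0022,0.0003,0.009],0],
    [-1,[0,0,0],0],
    [-1,[0,0,0],0],
  ],
)

```text
t: 13.37
ee_pos: [0.4688, 0.2757, 0.0279]
tcp_rot: [3.141, -0.02, -0.972]
contact_force: [0.5, 1.2, -0.3]
width: 0.0929
```

```bash
python3 - <<'E'
from h import *
plan([(.4644,.277,.017,-55.3)],step=.02)
E
```

```text
0 [-0.0036, 0.0029, 0.0109] -0.001
```

Emit:
step_arm(
  deltas=[
    [-1,[-0.0036,0.003,0.009],-0.001],
    [-1,[-0.001,0.001,0.003],0],
    [-1,[0,0,0],0],
    [-1,[0,0,0],0],
    [-1,[0,0,0],0],
  ],
)

```text
t: 13.78
ee_pos: [0.4655, 0.2778, 0.0206]
tcp_rot: [-3.136, -0.02, -0.966]
contact_force: [-0.0, 0.8, 0.3]
width: 0.093
```

```bash
python3 - <<'E'
from h import *
plan([(.4644,.277,.017,-55.3)],step=.02)
E
```

```text
0 [0.0, 0.0014, 0.0036] -0.0002
```

Emit:
step_arm(
  deltas=[
    [-1,[0,0.0014,0.003],0],
    [1,[0,0,0],0],
    [1,[0,0,0],0],
    [1,[0,0,0],0],
    [1,[0,0,0],0],
  ],
  squeeze=30,
)

```text
t: 14.2
ee_pos: [0.4651, 0.2771, 0.0184]
tcp_rot: [-3.134, -0.02, -0.966]
contact_force: [-0.2, -0.2, 1.0]
width: 0.0711
```

Emit:
step_arm(
  deltas=[
    [1,[0,0,0],0],
    [1,[0,0,0],0],
    [1,[0,0,0],0],
    [1,[0,0,0],0],
    [1,[0,0,0],0],
  ],
)

```text
t: 14.62
ee_pos: [0.4652, 0.277, 0.0185]
tcp_rot: [-3.134, -0.02, -0.967]
contact_force: [-0.4, -0.5, 0.3]
width: 0.0556
```

Emit:
step_arm(
  deltas=[
    [1,[0,0,-0.02],0],
    [1,[0,0,-0.035],0],
    [1,[0,0,-0.04],0],
    [1,[0,0,-0.04],0],
    [1,[0,0,-0.015],0],
  ],
)

```text
t: 15.03
ee_pos: [0.4606, 0.276, 0.1693]
tcp_rot: [3.137, -0.022, -0.97]
contact_force: [0.7, 0.6, -1.6]
width: 0.0562
```

```bash
python3 - <<'E'
from h import *
plan([(.5783,-.0265,.16,-45.3)])
E
```

```text
0 [0.0351, 0.0082, 0.001] -0.0032
1 [0.0349, 0.0089, 0.001] -0.0032
2 [0.0348, 0.0096, 0.001] -0.0032
3 [0.0346, 0.0103, 0.001] -0.0032
4 [0.0344, 0.011, 0.001] -0.0032
5 [0.0341, 0.0117, 0.001] -0.0032
6 [0.0339, 0.0123, 0.001] -0.0032
7 [0.0336, 0.013, 0.001] -0.0032
8 [0.0334, 0.0137, 0.001] -0.0032
```

Emit:
step_arm(
  deltas=[
    [1,[0.035,0.008,0],-0.0032],
    [1,[0.035,0.009,0],-0.0032],
    [1,[0.035,0.0095,0],-0.0032],
    [1,[0.0345,0.01,0],-0.0032],
    [1,[0.0345,0.011,0],-0.0032],
  ],
)

```text
t: 15.45
ee_pos: [0.5279, 0.1164, 0.1765]
tcp_rot: [3.141, -0.019, -0.842]
contact_force: [-0.3, 0.8, -1.4]
width: 0.0563
```

Emit:
step_arm(
  deltas=[
    [1,[0.034,0.0115,0],-0.0032],
    [1,[0.034,0.012,0],-0.0032],
    [1,[0.0335,0.013,0],-0.0032],
    [1,[0.02,0.009,0],-0.0032],
    [1,[0,0,0],0],
  ],
)

```text
t: 15.87
ee_pos: [0.581, -0.0174, 0.1797]
tcp_rot: [3.139, -0.022, -0.763]
contact_force: [-0.0, -1.3, -1.4]
width: 0.056
```

```bash
python3 - <<'E'
from h import *
s=sensors.read_state();print(s['ee_pos'],s['tcp_rot'])
plan([(.5783,-.0265,.16,-45.3)])
E
```

```text
[ 0.58104654 -0.01742103  0.17970877] [ 3.13885722 -0.02249503 -0.76317136]
0 [0.0043, 0.0085, 0.0197] 0.0044
```

Emit:
step_arm(
  deltas=[
    [1,[0.0043,0.0085,0.02],0.0044],
    [1,[0,0,0],0],
    [1,[0,0,0],0],
    [1,[0,0,0],0],
    [1,[0,0,0],0],
  ],
)

```text
t: 16.28
ee_pos: [0.5779, -0.0268, 0.1597]
tcp_rot: [3.139, -0.021, -0.794]
contact_force: [0.5, -0.1, -0.4]
width: 0.0562
```

```bash
python3 - <<'E'
from h import *
c,K,T,s=cam('wrist');save('w8',c);np.savez('w8.npz',c=c,K=K,T=T,p=s['ee_pos'],r=s['tcp_rot']);print(s['ee_pos'],s['tcp_rot'])
plan([(.5783,-.0265,.115,-45.3)])
E
```

```text
[ 0.57794476 -0.02679603  0.15973052] [ 3.13934837 -0.02088545 -0.79373737]
0 [0.0001, -0.0001, 0.0224] -0.0002
1 [0.0001, -0.0001, 0.0224] -0.0002
```

View pics/w8.png

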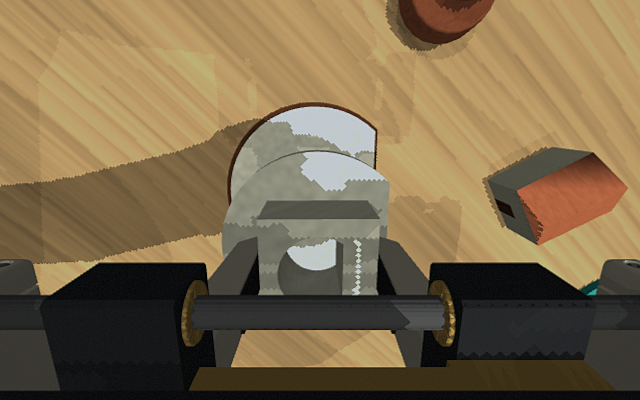

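The narrow tier hangs with its hub at the same pixels as the wide one did (257–380, row 200), so it is centred in the grip. Its flat is parallel to the wide tier's flat below. I lower it.

Emit:
step_arm(
  deltas=[
    [1,[0,0,0.022],0],
    [1,[0,0,0.018],0],
    [1,[0,0,0.005],0],
    [1,[0,0,0],0],
    [1,[0,0,0],0],
  ],
)

```text
t: 16.75
ee_pos: [0.5806, -0.0224, 0.1162]
tcp_rot: [-3.139, -0.022, -0.785]
contact_force: [-0.1, -0.4, -1.2]
width: 0.0558
```

```bash
python3 - <<'E'
from h import *
s=sensors.read_state();print(s['ee_pos'],s['tcp_rot'])
plan([(.5783,-.0265,.09,-45.2)])
E
```

```text
[ 0.58060862 -0.02236923  0.11624948] [-3.13942567 -0.02239035 -0.78549681]
0 [0.0013, 0.0046, 0.0262] 0.0005
```

Emit:
step_arm(
  deltas=[
    [1,[0.0013,0.0046,0.002],0],
    [1,[0,0.0005,0],0],
    [1,[0,0,0],0],
    [1,[0,0,0],0],
    [1,[0,0,0],0],
  ],
)

```text
t: 17.17
ee_pos: [0.579, -0.0271, 0.1172]
tcp_rot: [-3.136, -0.025, -0.785]
contact_force: [-0.9, 0.5, -1.0]
width: 0.0556
```

```bash
python3 - <<'E'
from h import *
s=sensors.read_state();print(s['ee_pos'],s['tcp_rot'])
plan([(.5783,-.0265,.09,-45.2)])
E
```

```text
[ 0.57897936 -0.02706042  0.11715313] [-3.13646918 -0.02473704 -0.78476602]
0 [-0.0009, 0.0001, 0.0272] 0.0007
```

Emit:
step_arm(
  deltas=[
    [1,[-0.0006,0,0.005],0],
    [1,[0,0,0.005],0],
    [1,[0,0,0.005],0],
    [1,[0,0,0.005],0],
    [1,[0,0,0],0],
  ],
)

```text
t: 17.58
ee_pos: [0.5793, -0.0267, 0.0956]
tcp_rot: [-3.136, -0.025, -0.785]
contact_force: [-0.4, 0.1, -0.6]
width: 0.0561
```

```bash
python3 - <<'E'
from h import *
s=sensors.read_state();print(s['ee_pos'],s['tcp_rot'],s['contact_force'],s['wrist_torque'])
plan([(.5783,-.0265,.079,-45.2)])
E
```

```text
[ 0.5793152  -0.02669529  0.09555667] [-3.13555358 -0.02526925 -0.78453373] [-0.35676527  0.14349161 -0.6148277 ] [-0.01010198  0.16037246  0.01189066]
0 [-0.0009, 0.0006, 0.0166] 0.0007
```

Emit:
step_arm(
  deltas=[
    [1,[-0.0006,0.0003,0.005],0],
    [1,[0,0,0.005],0],
    [1,[0,0,0.004],0],
    [1,[0,0,0],0],
    [1,[0,0,0],0],
  ],
)

```text
t: 18.0
ee_pos: [0.5784, -0.0269, 0.0789]
tcp_rot: [-3.137, -0.024, -0.785]
contact_force: [-1.1, -1.3, -1.1]
width: 0.0556
```

Emit:
step_arm(
  deltas=[
    [1,[0,0,0.0007],0],
    [-1,[0,0,0],0],
    [-1,[0,0,0],0],
    [-1,[0,0,0],0],
    [-1,[0,0,0],0],
  ],
)

```text
t: 18.42
ee_pos: [0.5792, -0.0272, 0.0793]
tcp_rot: [-3.136, -0.025, -0.785]
contact_force: [-0.1, -0.8, -0.2]
width: 0.0776
```

Emit:
step_arm(
  deltas=[
    [-1,[0,0,0],0],
    [-1,[0,0,0],0],
    [-1,[0,0,-0.02],0],
    [-1,[0,0,-0.04],0],
    [-1,[0,0,-0.04],0],
  ],
)

```text
t: 18.83
ee_pos: [0.5733, -0.0257, 0.1753]
tcp_rot: [3.137, -0.018, -0.786]
contact_force: [1.1, 0.3, 0.1]
width: 0.093
```

Emit:
step_arm(
  deltas=[
    [-1,[0,0,-0.04],0],
    [-1,[0,0,-0.02],0],
    [-1,[0,0,0],0],
    [-1,[0,0,0],0],
    [-1,[0,0,0],0],
  ],
)

```text
t: 19.25
ee_pos: [0.5746, -0.0254, 0.2449]
tcp_rot: [-3.138, -0.023, -0.786]
contact_force: [0.3, -0.0, 0.1]
width: 0.093
```

```bash
python3 - <<'E'
from h import *
c,K,T,s=cam('wrist');np.savez('w9.npz',c=c,K=K,T=T)
c2,K2,T2,_=cam('side');print(s['ee_pos'],s['width'],s['contact_force'])
a=c[80:270,200:420];b=c2[140:240,250:365]
f=lambda i:cv2.resize(i,(400,int(400*i.shape[0]/i.shape[1])))
a,b=f(a),f(b);h=min(a.shape[0],b.shape[0]);save('fin',np.hstack([a[:h],b[:h]]))
hsv=cv2.cvtColor(c,cv2.COLOR_RGB2HSV);print(c.shape)
E
```

```text
[ 0.57463572 -0.02541418  0.24489444] 0.09297153805451715 [ 0.29234879 -0.0163394   0.14103837]
(400, 640, 3)
```

View pics/fin.png

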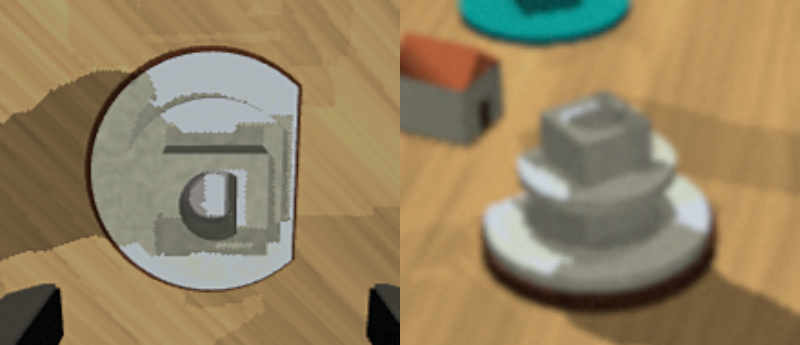

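Both views show the two tiers seated and level, with the flats aligned and the post in the bore, and the gripper clear. The release height puts the narrow tier's underside at about 60.5 mm (nominal 60). I hand the job in.

```bash
python3 -c "
from plant import workorder
print(workorder.close_job())"
```

```text
the job is handed in; nothing more can be done
None
```

Both tiers are on the post, hubs up, and the job was handed in at about 19 s of the 64 s allowed. The hand-in gives no verdict.

- **Wide tier:** the wrist camera put it at (0.579, −0.027), yaw −45.1°, after release. The stand measured (0.5775, −0.026), yaw −45.3°. The fitted radius at its seated height was 80.3 mm against 80 mm, so it is fully down.
- **Narrow tier:** I released it with its underside at about 60.5 mm (nominal 60). The last wrist and side pictures show it level, with flats aligned, the post in its bore and the gripper clear. I judged its final centre and yaw by eye and did not fit them.
- **Disagreements:** the top and wrist cameras differed by 1–2 mm on the stand and by 0.5–1.3 mm on the two tiers. I used the wrist values. One early fit of the wide tier failed because my mask was cropped too short; I redid it before gripping.
- **Other objects:** I moved nothing else on purpose. I did not measure the vase, jar or house again at the end.

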